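# Hang the lopsided weigh pan on the badge-shop spring scale

### The arm

A 7-joint arm with a two-finger parallel gripper is mounted at the origin on the work surface. World frame = base frame: x ahead of the robot, y to its left, z up, the work surface at z = 0. Lengths are in mm, angles in rad, forces in N, time in s.
With the tool pointing down it reaches from about 425 to 950 mm from the base axis. Payload 16.7 kg.
Tool frame: the origin (TCP) lies between the finger pads; the fingertips stand 14 mm ahead of it and the grasp point (between the pads) lies 5 mm behind it; z points along the fingers, y is the direction in which the jaws open and shut (so a half turn about z gives the same grasp; the last joint's range is limited). The gripper opens to 94 mm and grips with 3 to 60 N. Pads are 16 mm wide; open, the fingers measure 119 mm over their backs; the gripper's body (75 mm by 177 mm) begins 78 mm behind the grasp point.
Start: joints at [-1.27, 0.426, 0.074, 1.606, -0.034, 1.111, -0.067], TCP at [293.479, 607.82, 219.467] pointing down, gripper open.
Joint ranges: [-2.85, 2.85], [-0.5, 2.14], [-1.23, 1.37], [0.21, 2.46], [-1.02, 4.16], [0.16, 2.05], [-2.73, 2.73]. Speed limits (rad/s): [1.89, 1.89, 2.39, 2.39, 3.01, 3.01, 3.01].

### API

Orientations are given as a unit quaternion [w, x, y, z].
In Python, from rig import sensors, cams, ticket, nets gives the robot as it stands.
- The arm moves only by the tool send_rows, never from a script. Its argument "moves" is a list of rows, each an object of numbers: "tx", "ty", "tz": the shift along the tool's x, y, z in mm; "rx", "ry", "rz": the turn, a rotation vector about the tool's x, y, z in degrees; "claw": the gripper command: -1 is fully open, 1 is shut, values between are in proportion. In form: [{"tx": .., "ty": .., "tz": .., "rx": .., "ry": .., "rz": .., "claw": ..}, ...]. A call has 1 to 12 rows; each row shifts and turns the commanded pose from where the row before left it, along the tool's axes as they then stand; what a row does not reach is not made up. A row lasts 1/10 s, in which the tool goes at most 50 mm and 8.59 degrees, less where a joint would pass 70% of its speed; a pose out of reach is approached as far as the arm can. A call is refused whole if a number of a shift passes 50 or a number of a turn 8.59, either way. A call with a gripper value outside its range is refused whole. The fingers move at their own pace and stop on an object; "newtons" is the grip in N (left out, the last holds). Time passes only in rows, so rows that do not move let the fingers close. It gives the time, the measured TCP pose, the force and the opening at its end, in the units of the state.
- sensors.observe(): the state, without advancing time (a new reading comes with each control period).
- cams.snapshot(name): name is "scene" or "top"; returns a dict with "pixels" (420x560x3 uint8, blue, green, red), "fx", "fy", "cx", "cy" (pixels), "R" (3x3) and "t" (3): a world point X has camera coordinates R X + t. Camera axes: x right, y down, z forward; pixel columns grow to the right and rows downward; lengths in mm; the calibration is good to about 2 mm. A picture is of the moment at which its call begins. There is no depth.
- ticket.job_done(): hands the job in, once; it reports no verdict.
Trained networks look in a picture, given as the dict that the camera call returned (one of the last four; its "shot" number tells which), for a name from the list of things; names that differ only in an ending like _2 or _b are one class to them, and where a whole thing is asked for, a point or a joint stands for the part that bears it (a point fixed in the world has none). Each returns a list of dicts, best first, with "score" (0 to 1); they miss things now and then, are a little off and sometimes report something else, mostly with a low value. They report only what shows in the picture. A call takes as long as a camera call. They do not tell look-alikes from the thing itself.
- nets.find_in(picture, query): "rect" ([left, top, right, bottom] in pixels, round what is visible of it).
- nets.silhouettes(picture, query): "mask" (420x560 bool, what is visible of it) and "rect" ([left, top, right, bottom] in pixels, round what is visible of it).
- nets.landmark_of(picture, query): "xy" ([column, row] in pixels: a listed point, or the origin of a listed thing).
The state is a dict: "t": time; "qpos": joint angles; "dq": joint speeds; "effort": joint torques, N m; "eef_pos": TCP position; "eef_rot": TCP orientation; "force": force on the tool from outside, world axes, zero at the start; "ft_torque": the same for the moment, N m; "grip_width": finger opening in mm.
Only numpy, scipy, OpenCV 4.12 (cv2) and the standard library are available. Lean on these libraries where they do the work, as an engineer would, in place of code of your own. Each camera call takes 0.05 s, during which the arm holds its last target. There are 200 camera calls.

### The job

Weigh this batch of badge shells: pick up the weigh pan that carries the stack of steel shells by its upright black tab, hang its crook on the arm of the spring scale, in the groove between the two collars, and let the spring take the load while you are still holding the pan. Let go slowly, so that the lopsided pan neither drops, bounces nor swings on its hook, and leave it hanging quietly; never push or bump the scale arm hard, and leave the empty pan where it stands.

Things in the scene. Friction and masses are not known exactly. Their poses are not given: they have to be found in the camera images.
- pan: The loaded weigh pan, loose. Aluminium dish 98 mm across, 22 mm high, with a stack of steel shells (44 mm across, 37 high) fixed at x = +16 mm and a goose-neck strip (12 mm wide in y) rising from the rim at x = -46 mm to a crook. Origin: centre of the underside; z up, x from neck to stack. Mass 0.2 to 0.54 kg. Lopsided: hung freely it tilts about 7 degrees round the bar, stack side down.
- pan_grip (a point): Centre of the loaded pan's upright black grip tab, at (-12, 0, 175) mm in the pan's frame, same axes. The tab is 26 mm in x, 12 mm in y (pinch it this way), 46 mm in z, on top of the crook; it is the pan's highest part, ending 23 mm above this point.
- pan_crook (a point): Where the bar's centre line lies when seated in the loaded pan's crook: (-12, 0, 142.8) mm in the pan's frame. The crook is an upside-down V in the pan's x-z plane, 4 mm strip, open downwards: it goes over the bar from above, bar along the pan's y (either way round). Its lip ends 21 mm below this point, mouth 20 mm wide or more; on the -x side the neck slopes on down to the rim.
- empty_grip (a point): Centre of the tab of the other pan, of the same shape with an empty dish: a bystander, to be left alone.
- groove (a point): Centre of the scale's bar midway between its two collars; moves with the arm. Bar 8 mm thick, level, along this frame's y (z up), 240 mm above the table unloaded. Collars: coned rings 20 mm across, 24 mm clear between them. The bar's free end is 30 mm to -y; the column, 60 mm square and 268 mm high on a foot 170 x 150 mm, 14 mm high, is centred 150 mm to +y.
- carriage (a joint): How far the scale's arm (bar) has slid straight down, m: 0 unloaded, 0.10 at the bottom stop. The spring yields from 0.3 N and takes 80 N per m more; the pan alone brings it to between 0.02 and 0.063. Lightly damped: it bounces when load is let go suddenly.
Mind the look-alikes: they are no part of the job. What is shaped like the pan but blue, green or yellow is not meant.

How it is judged (in metres and radians):
On the way, in this order (a step that is already met when the one before it is completed fails the run):
1. the loaded pan is lifted at least 50 mm clear of where it stood (distance of pan from where it was at the start of the episode above 0.05 m and height (world z) of pan above 0.05 m and contact force between the fingers and pan above 0.5 N), for 0.1 s.
2. still held, the pan hangs its crook in the groove and has let the scale's arm down by 14 mm or more (value of joint carriage above 0.014 m and distance between pan_crook and groove below 0.012 m and contact force between the fingers and pan above 0.3 N), for 0.1 s.
At the end, for the whole second after the job is handed in: The loaded pan hangs freely with its crook seated on the bar in the groove (within 12 mm of the groove's centre), the scale arm is let down 14 mm or more by its weight, the pan is off the table, tilted less than 0.3 rad, released and at rest (under 0.03 m/s and 0.25 rad/s) (distance between pan_crook and groove below 0.012 m and value of joint carriage above 0.014 m and height (world z) of pan above 0.015 m and angle between pan's own z axis and vertical below 0.3 rad and contact force between the fingers and pan below 0.05 N and linear speed of pan below 0.03 m/s and angular speed of pan below 0.25 rad/s); the robot touches nothing.
It fails at once if once let go, the pan drops or swings faster than 0.10 m/s (contact force between the fingers and pan below 0.02 N and height (world z) of pan above 0.012 m and linear speed of pan above 0.1 m/s).
It fails at once if once the pan is let go on the scale, the scale's arm drops or springs up faster than 0.05 m/s (contact force between the fingers and pan below 0.02 N and distance between pan_crook and groove below 0.02 m and (velocity of joint carriage above 0.05 m/s or velocity of joint carriage below -0.05 m/s)).
It fails at once if the scale's arm is pushed or bumped with more than 14 N by the pan (contact force between pan and carriage above 14 N).
It fails at once if the robot pushes the scale's arm (contact force between the arm and carriage above 4 N).
It fails at once if the empty pan is moved more than 30 mm (distance of empty_grip from where it was at the start of the episode above 0.03 m).
It also fails if it takes over 72 s, if anything falls off the work surface, if the arm or the gripper's body presses on something with over 40 N, if the wrist force passes 120 N, or if a joint passes its speed limit or range.

## Working session

There is one attempt and no reset: what is moved stays moved. The work goes in short steps, Python scripts to look and compute and a tool call to move; the robot and the scene stay as the last step left them, time stands still between calls to the robot, and variables do not carry over. Pictures are saved under pics/ and viewed, about 8 in all and at most 12, crops included, and the job is handed in when it is done.

Besides the shell and the picture viewer there is one more tool, called after "Call:" as name([rows], argument=value, ...), one row to a line, values as JSON. send_rows: Moves the arm, as the interface text tells. Its arguments: {"type":"object","properties":{"moves":{"type":"array"},"newtons":{"type":"number"}},"required":["moves"]}

```bash
mkdir -p pics
cat > h.py <<'E'
import numpy as np,cv2
from rig import sensors,cams,ticket,nets
def tri(ps):
    # ps: list of (cam, xy)
    A=[];b=[]
    for c,(u,v) in ps:
        R=np.array(c["R"]);t=np.array(c["t"])
        for k,(f,c0,p) in enumerate(((c["fx"],c["cx"],u),(c["fy"],c["cy"],v))):
            a=(p-c0)/f; r=R[k]-a*R[2]; A.append(r); b.append(a*t[2]-t[k])
    x,*_=np.linalg.lstsq(np.array(A),np.array(b),rcond=None); 
    return x
def proj(c,X):
    p=np.array(c["R"])@np.array(X)+np.array(c["t"]); return np.array([c["fx"]*p[0]/p[2]+c["cx"],c["fy"]*p[1]/p[2]+c["cy"]])
def plane(c,uv,z):
    R=np.array(c["R"]);t=np.array(c["t"]);d=R.T@np.array([(uv[0]-c["cx"])/c["fx"],(uv[1]-c["cy"])/c["fy"],1]);o=-R.T@t
    return o+d*(z-o[2])/d[2]
E
python3 - <<'E'
from h import *
s=cams.snapshot("scene");t=cams.snapshot("top")
cv2.imwrite("pics/s.png",s["pixels"]);cv2.imwrite("pics/t.png",t["pixels"])
for q in ["pan","pan_grip","pan_crook","empty_grip","groove"]:
    for n,c in (("s",s),("t",t)):
        print(q,n,[(np.round(d["xy"]).tolist(),round(d["score"],2)) for d in nets.landmark_of(c,q)])
print(sensors.observe())
E
```

```text
pan s [([143.0, 251.0], 0.87), ([303.0, 227.0], 0.81), ([205.0, 145.0], 0.68), ([254.0, 216.0], 0.56)]
pan t [([257.0, 240.0], 0.97), ([298.0, 237.0], 0.71), ([361.0, 162.0], 0.64), ([385.0, 284.0], 0.6)]
pan_grip s [([251.0, 169.0], 0.71), ([191.0, 95.0], 0.62)]
pan_grip t [([256.0, 237.0], 0.66), ([311.0, 226.0], 0.65), ([407.0, 285.0], 0.65), ([370.0, 158.0], 0.64)]
pan_crook s [([308.0, 193.0], 0.85), ([197.0, 110.0], 0.84), ([253.0, 178.0], 0.82), ([138.0, 215.0], 0.58)]
pan_crook t [([399.0, 286.0], 0.89), ([259.0, 238.0], 0.8), ([366.0, 155.0], 0.65), ([307.0, 232.0], 0.62)]
empty_grip s [([187.0, 155.0], 0.78)]
empty_grip t [([360.0, 216.0], 0.56)]
groove s [([300.0, 252.0], 0.65), ([137.0, 214.0], 0.33)]
groove t [([231.0, 149.0], 0.87)]
{'t': 0.6, 'qpos': array([-1.27049369,  0.42609113,  0.07392254,  1.60602054, -0.03410164,
        1.11081872, -0.06708631]), 'dq': array([ 5.91516028e-04, -5.31096433e-04,  7.70357569e-05, -1.46649952e-03,
        4.93417822e-05, -1.06810270e-03, -5.69093575e-04]), 'effort': array([-1.01668753e-03, -9.35090804e+01,  3.66150118e+00, -4.54390812e+01,
       -4.90664318e-02,  1.33884209e-02,  1.12023577e-04]), 'eef_pos': array([293.48920955, 607.79635535, 219.46430509]), 'eef_rot': array([-1.83358716e-05,  2.23042345e-01,  9.74808756e-01, -3.67647247e-05]), 'force': array([ 1.01345447,  0.360905  , -0.47160245]), 'ft_torque': array([-0.01769475,  0.02023426, -0.00194158]), 'grip_width': 93.84282335709345}
```

View pics/s.png

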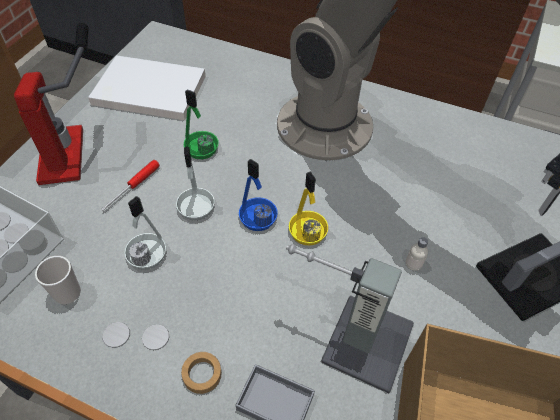

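View pics/t.png

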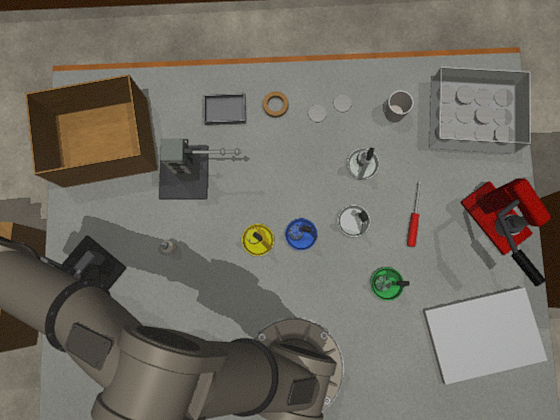

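The scene view shows five pans. The silver one with a stack is at scene (143,251) / top (362,162). The silver empty one is at (195,205) / (353,221). The look-alikes are green (203,145), blue (257,213) and yellow (308,229). Only the silver pan with the stack fits the description. The scale's bar runs from (360,273) to (290,250) in the scene view. I'll measure and confirm in one crop.

Run:
```python
from h import *
s=cams.snapshot("scene");t=cams.snapshot("top")
a=cv2.resize(s["pixels"][185:285,90:240],None,fx=4,fy=4,interpolation=cv2.INTER_CUBIC)
b=cv2.resize(t["pixels"][130:190,200:270],None,fx=5,fy=5,interpolation=cv2.INTER_CUBIC)
b2=cv2.resize(t["pixels"][130:190,335:395],None,fx=5,fy=5,interpolation=cv2.INTER_CUBIC)
c2=cv2.resize(s["pixels"][230:300,270:390],None,fx=3,fy=3,interpolation=cv2.INTER_CUBIC)
W=np.zeros((600,800,3),np.uint8)
W[:300,:450]=a[:300,:450]; W[:300,500:800]=b2[:,:300]; W[300:600,:350]=b; W[300:510,400:760]=c2
a=cv2.resize(s["pixels"][185:285,90:240],None,fx=3,fy=3,interpolation=cv2.INTER_CUBIC);W[:300,:450]=a
cv2.imwrite("pics/c.png",W)
def near(c,q,p,r):
    L=[d for d in nets.landmark_of(c,q) if np.hypot(*(np.array(d["xy"])-p))<r]
    return np.array(L[0]["xy"]) if L else None
for q,ps,pt in [("pan",(143,251),(362,162)),("pan_grip",(137,206),(370,158)),("pan_crook",(138,215),(366,155)),("empty_grip",(187,155),(360,216)),("groove",(300,252),(231,149))]:
    u=near(s,q,ps,18);v=near(t,q,pt,14)
    print(q,u,v)
    if u is not None and v is not None:
        X=tri([(s,u),(t,v)]);print("  ",X.round(1),(proj(s,X)-u).round(1),(proj(t,X)-v).round(1))
print(s["t"],-np.array(s["R"]).T@s["t"],-np.array(t["R"]).T@t["t"],t["fx"],np.array(t["R"]).round(3).tolist())
```

```text
pan [142.2 251.1] [358.4 165.8]
   [ 597.8 -228.    15.6] [4.2 0.4] [ 2.8 -1.7]
pan_grip [139.1 208.2] [369.9 154.9]
   [ 583.7 -226.8  168.4] [-1.8 -0.2] [-1.2  0.7]
pan_crook [134.3 214.2] [368.4 157.5]
   [ 586.5 -233.2  145.3] [1.9 0.2] [ 1.3 -0.8]
empty_grip [185.2 158.5] [361.6 216.4]
   [ 415.9 -200.6  171.7] [1.4 0.1] [ 1.  -0.6]
groove [298.7 253.3] [228.9 151.3]
   [590.7 150.1 239.5] [1.3 0.1] [ 0.9 -0.3]
[ 151.5371048  -251.40049218 1514.88112497] [1089.39287143  307.16511325 1048.76274212] [ 217.94528146    6.52634464 1571.56712906] 520.1191078593455 [[-0.027, -0.999, -0.029], [-0.987, 0.031, -0.159], [0.16, 0.024, -0.987]]
```

View pics/c.png

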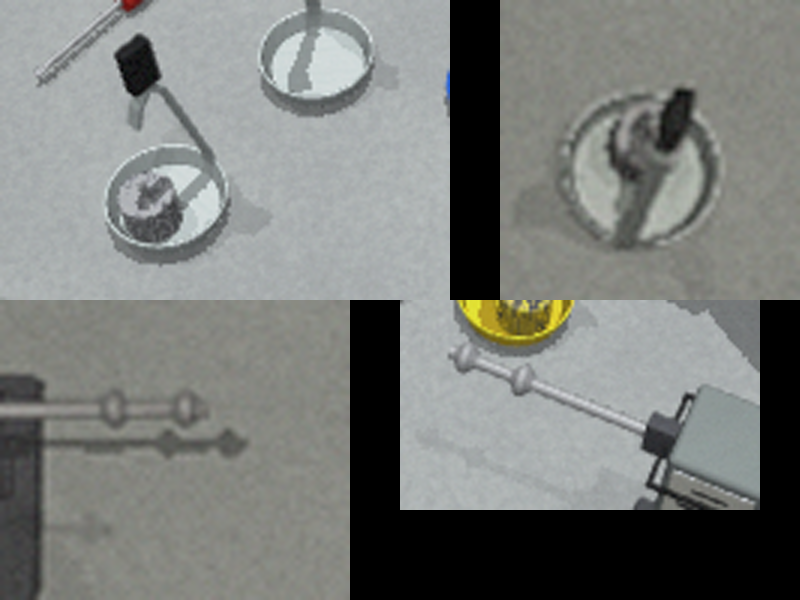

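The crop confirms it: silver pan, shell stack, black tab at scene (136,207) / top (370,154). The other silver pan is empty. Next I'll fit the pan pose with the known geometry.

```bash
cat > fit.py <<'E'
from h import *
from scipy.optimize import least_squares
from scipy.spatial.transform import Rotation as Ro
s=cams.snapshot("scene");t=cams.snapshot("top")
obs=[((0,0,22),s,(145.5,249.5)),((-46,0,20),s,(160.7,238.3)),((-12,0,175),s,(136,207)),
((0,0,22),t,(363,163.2)),((-46,0,20),t,(360,178.6)),((-12,0,175),t,(370.2,153.8)),((16,0,40),s,(139.5,248)),
((-12,0,175),s,(139.1,208.2)),((-12,0,175),t,(369.9,154.9))]
def W(p,P): return np.array([p[0],p[1],0])+Ro.from_euler('z',p[2]).apply(P)
r=least_squares(lambda p:np.concatenate([proj(c,W(p,P))-uv for P,c,uv in obs]),[595,-228,-.2],loss='soft_l1')
print(r.x[:2].round(1),np.degrees(r.x[2]).round(1),r.fun.reshape(-1,2).round(1).tolist())
print("grip",W(r.x,(-12,0,175)).round(1))
for n,c,pts in (("s",s,[(291.7,249.3),(310.7,256.7)]),("t",t,[(237,151.6),(223,151.6)])): print(n,[plane(c,p,240).round(1).tolist() for p in pts])
o=sensors.observe();w,x,y,z=o["eef_rot"];M=Ro.from_quat([x,y,z,w]).as_matrix();print(M.round(3).tolist())
E
python3 fit.py
```

```text
[ 596.6 -230.4] -16.7 [[-0.2, -0.2], [-0.6, -0.6], [0.2, -0.4], [-0.7, 0.7], [-1.4, -0.3], [-1.2, 0.7], [-0.9, 1.4], [-2.9, -1.6], [-0.9, -0.4]]
grip [ 585.2 -226.9  175. ]
s [[589.0, 132.7, 240.0], [589.5, 171.1, 240.0]]
t [[588.2, 130.9, 240.0], [589.5, 168.0, 240.0]]
[[-0.901, 0.435, -0.0], [0.435, 0.901, -0.0], [0.0, -0.0, -1.0]]
```

Call:
send_rows([
  {"tz":-40,"claw":-1},
  {"tz":-40},
  {"tz":-40},
  {"tz":-40},
  {"tz":-40},
  {"tx":-10,"ty":-10},
  {"tx":-20,"ty":-20},
  {"tx":-26,"ty":-26},
  {"tx":-26,"ty":-26},
  {"tx":-26,"ty":-26},
  {"tx":-26,"ty":-26},
  {"tx":-26,"ty":-26},
], newtons=40)

```text
$.moves[0]: bad value
```

Call:
send_rows([
  {"tx":-26,"ty":-26},
  {"tx":-26,"ty":-26},
  {"tx":-26,"ty":-26},
  {"tx":-26,"ty":-26},
  {"tx":-26,"ty":-26},
  {"tx":-26,"ty":-26},
  {"tx":-26,"ty":-26},
  {"tx":-26,"ty":-26},
  {"tx":-26,"ty":-26},
  {"tx":-26,"ty":-26},
  {"tx":-26,"ty":-26},
  {"tx":-26,"ty":-26},
])

```text
$.moves[0]: bad value
```

Call:
send_rows([
  {"tx":-26,"ty":-26},
  {"tx":-26,"ty":-26},
  {"tx":-26,"ty":-26},
  {"tx":-26,"ty":-26},
  {"tx":-26,"ty":-26},
  {"tx":-20,"ty":-20},
  {"tx":-10,"ty":-10},
  {"rz":-3},
  {"rz":-3},
  {"rz":-3},
  {"rz":0},
  {"rz":0},
])

```text
$.moves[0]: bad value
```

Run:
```python
from h import *
from scipy.spatial.transform import Rotation as Ro
o=sensors.observe();w,x,y,z=o["eef_rot"];M=Ro.from_quat([x,y,z,w]).as_matrix();print(o["t"],o["qpos"],o["eef_pos"],o["force"],M.round(3).tolist())
print("to grip, tool axes",(M.T@(np.array([585.2,-226.9,190])-o["eef_pos"])).round(1))
```

```text
1.3 [-1.27049714  0.426098    0.07384806  1.60598331 -0.0341087   1.1107984
 -0.06709807] [293.45107113 607.84305739 219.47393828] [ 0.24983588 -0.54894396  0.24295331] [[-0.901, 0.435, -0.0], [0.435, 0.901, -0.0], [0.0, -0.0, -1.0]]
to grip, tool axes [-625.7 -624.9   29.5]
```

Call:
send_rows([
  {"tx":0,"ty":0,"tz":-40,"rx":0,"ry":0,"rz":0,"claw":-1},
  {"tx":0,"ty":0,"tz":-40,"rx":0,"ry":0,"rz":0,"claw":-1},
  {"tx":0,"ty":0,"tz":-40,"rx":0,"ry":0,"rz":0,"claw":-1},
  {"tx":0,"ty":0,"tz":-40,"rx":0,"ry":0,"rz":0,"claw":-1},
  {"tx":0,"ty":0,"tz":-40,"rx":0,"ry":0,"rz":0,"claw":-1},
  {"tx":-10,"ty":-10,"tz":0,"rx":0,"ry":0,"rz":0,"claw":-1},
  {"tx":-20,"ty":-20,"tz":0,"rx":0,"ry":0,"rz":0,"claw":-1},
  {"tx":-26,"ty":-26,"tz":0,"rx":0,"ry":0,"rz":0,"claw":-1},
  {"tx":-26,"ty":-26,"tz":0,"rx":0,"ry":0,"rz":0,"claw":-1},
  {"tx":-26,"ty":-26,"tz":0,"rx":0,"ry":0,"rz":0,"claw":-1},
  {"tx":-26,"ty":-26,"tz":0,"rx":0,"ry":0,"rz":0,"claw":-1},
  {"tx":-26,"ty":-26,"tz":0,"rx":0,"ry":0,"rz":0,"claw":-1},
], newtons=40)

```text
t: 2.5
eef_pos: [368.3, 392.5, 419.3]
eef_rot: [-0.0, 0.223, 0.975, 0.0]
force: [-0.0, -0.1, 0.6]
grip_width: 93.8
```

Call:
send_rows([
  {"tx":-26,"ty":-26,"tz":0,"rx":0,"ry":0,"rz":0,"claw":-1},
  {"tx":-26,"ty":-26,"tz":0,"rx":0,"ry":0,"rz":0,"claw":-1},
  {"tx":-26,"ty":-26,"tz":0,"rx":0,"ry":0,"rz":0,"claw":-1},
  {"tx":-26,"ty":-26,"tz":0,"rx":0,"ry":0,"rz":0,"claw":-1},
  {"tx":-26,"ty":-26,"tz":0,"rx":0,"ry":0,"rz":0,"claw":-1},
  {"tx":-26,"ty":-26,"tz":0,"rx":0,"ry":0,"rz":0,"claw":-1},
  {"tx":-26,"ty":-26,"tz":0,"rx":0,"ry":0,"rz":0,"claw":-1},
  {"tx":-26,"ty":-26,"tz":0,"rx":0,"ry":0,"rz":0,"claw":-1},
  {"tx":-26,"ty":-26,"tz":0,"rx":0,"ry":0,"rz":0,"claw":-1},
  {"tx":-26,"ty":-26,"tz":0,"rx":0,"ry":0,"rz":0,"claw":-1},
  {"tx":-26,"ty":-26,"tz":0,"rx":0,"ry":0,"rz":0,"claw":-1},
  {"tx":-26,"ty":-26,"tz":0,"rx":0,"ry":0,"rz":0,"claw":-1},
])

```text
t: 3.7
eef_pos: [513.3, -24.1, 419.5]
eef_rot: [0.0, 0.223, 0.975, 0.0]
force: [1.0, 1.4, -0.4]
grip_width: 93.8
```

Call:
send_rows([
  {"tx":-26,"ty":-26,"tz":0,"rx":0,"ry":0,"rz":0,"claw":-1},
  {"tx":-26,"ty":-26,"tz":0,"rx":0,"ry":0,"rz":0,"claw":-1},
  {"tx":-26,"ty":-26,"tz":0,"rx":0,"ry":0,"rz":0,"claw":-1},
  {"tx":-26,"ty":-26,"tz":0,"rx":0,"ry":0,"rz":0,"claw":-1},
  {"tx":-26,"ty":-26,"tz":0,"rx":0,"ry":0,"rz":0,"claw":-1},
  {"tx":-20,"ty":-20,"tz":0,"rx":0,"ry":0,"rz":0,"claw":-1},
  {"tx":-3,"ty":-3,"tz":0,"rx":0,"ry":0,"rz":0,"claw":-1},
  {"tx":0,"ty":0,"tz":0,"rx":0,"ry":0,"rz":-3,"claw":-1},
  {"tx":0,"ty":0,"tz":0,"rx":0,"ry":0,"rz":-3,"claw":-1},
  {"tx":0,"ty":0,"tz":0,"rx":0,"ry":0,"rz":-3,"claw":-1},
  {"tx":0,"ty":0,"tz":0,"rx":0,"ry":0,"rz":0,"claw":-1},
  {"tx":0,"ty":0,"tz":0,"rx":0,"ry":0,"rz":0,"claw":-1},
])

```text
t: 4.9
eef_pos: [584.4, -226.3, 419.5]
eef_rot: [-0.0, 0.146, 0.989, 0.0]
force: [0.1, -0.3, -0.1]
grip_width: 94.2
```

```bash
cat > st.py <<'E'
import sys
from h import *
from scipy.spatial.transform import Rotation as Ro
o=sensors.observe();w,x,y,z=o["eef_rot"];M=Ro.from_quat([x,y,z,w]).as_matrix();print(round(o["t"],2),o["qpos"].round(2),o["eef_pos"].round(1),o["force"].round(2),o["ft_torque"].round(3),round(o["grip_width"],1),M.round(3).tolist())
T=np.array([float(a) for a in sys.argv[1:4]])
print("to go, tool axes",(M.T@(T-o["eef_pos"])).round(1))
E
python3 st.py 585.2 -226.9 180
```

```text
4.9 [-0.31  0.29  0.76  1.47 -0.2   1.47  1.73] [ 584.4 -226.3  419.5] [ 0.11 -0.33 -0.15] [ 0.032  0.037 -0.009] 94.2 [[-0.957, 0.29, 0.0], [0.29, 0.957, 0.0], [0.0, 0.0, -1.0]]
to go, tool axes [ -0.9  -0.4 239.5]
```

Call:
send_rows([
  {"tx":-1,"ty":0,"tz":30,"rx":0,"ry":0,"rz":0,"claw":-0.5},
  {"tx":0,"ty":0,"tz":40,"rx":0,"ry":0,"rz":0,"claw":-0.5},
  {"tx":0,"ty":0,"tz":40,"rx":0,"ry":0,"rz":0,"claw":-0.5},
  {"tx":0,"ty":0,"tz":40,"rx":0,"ry":0,"rz":0,"claw":-0.5},
  {"tx":0,"ty":0,"tz":25,"rx":0,"ry":0,"rz":0,"claw":-0.5},
  {"tx":0,"ty":0,"tz":0,"rx":0,"ry":0,"rz":0,"claw":-0.5},
  {"tx":0,"ty":0,"tz":0,"rx":0,"ry":0,"rz":0,"claw":-0.5},
])

```text
t: 5.6
eef_pos: [585.7, -227.2, 245.3]
eef_rot: [0.0, 0.146, 0.989, -0.0]
force: [-0.2, 0.1, 0.5]
grip_width: 71.0
```

Run:
```python
from h import *
s=cams.snapshot("scene");t=cams.snapshot("top")
e=sensors.observe()["eef_pos"]
print(proj(s,e),proj(t,e))
for n,d in (("pan_grip",(135,206)),):
  for c in (s,t): print([(x["xy"].__str__(),round(x["score"],2)) for x in nets.landmark_of(c,n)])
a=cv2.resize(s["pixels"][120:280,70:220],None,fx=3.7,fy=3.7,interpolation=cv2.INTER_CUBIC)
cv2.imwrite("pics/d.png",a)
```

```text
[128.69720978 185.33146543] [373.36579759 146.99285293]
[('[193.0, 94.8]', 0.9), ('[309.5, 183.0]', 0.76), ('[137.8, 204.8]', 0.65), ('[184.6, 155.4]', 0.63), ('[254.5, 168.6]', 0.57)]
[('[254.7, 234.6]', 0.85), ('[405.4, 282.7]', 0.58)]
```

View pics/d.png

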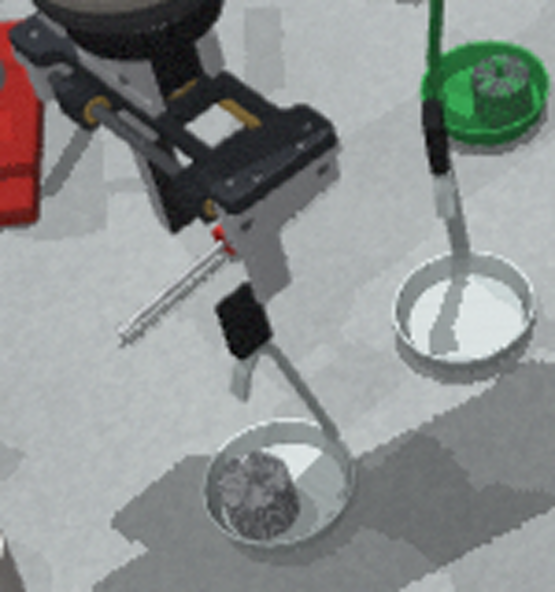

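Call:
send_rows([
  {"tx":0,"ty":0,"tz":16,"rx":0,"ry":0,"rz":0,"claw":-0.2},
  {"tx":0,"ty":0,"tz":16,"rx":0,"ry":0,"rz":0,"claw":-0.2},
  {"tx":0,"ty":0,"tz":16,"rx":0,"ry":0,"rz":0,"claw":-0.2},
  {"tx":0,"ty":0,"tz":12,"rx":0,"ry":0,"rz":0,"claw":-0.2},
  {"tx":0,"ty":0,"tz":6,"rx":0,"ry":0,"rz":0,"claw":-0.2},
  {"tx":0,"ty":0,"tz":0,"rx":0,"ry":0,"rz":0,"claw":-0.2},
  {"tx":0,"ty":0,"tz":0,"rx":0,"ry":0,"rz":0,"claw":0.1},
  {"tx":0,"ty":0,"tz":0,"rx":0,"ry":0,"rz":0,"claw":0.3},
  {"tx":0,"ty":0,"tz":0,"rx":0,"ry":0,"rz":0,"claw":0.45},
  {"tx":0,"ty":0,"tz":0,"rx":0,"ry":0,"rz":0,"claw":0.5},
], newtons=4)

```text
t: 6.8
eef_pos: [585.7, -227.1, 178.9]
eef_rot: [0.0, 0.146, 0.989, 0.0]
force: [-0.3, -0.3, 1.2]
grip_width: 27.8
```

Call:
send_rows([
  {"tx":0,"ty":0,"tz":0,"rx":0,"ry":0,"rz":0,"claw":0.55},
  {"tx":0,"ty":0,"tz":0,"rx":0,"ry":0,"rz":0,"claw":0.6},
  {"tx":0,"ty":0,"tz":0,"rx":0,"ry":0,"rz":0,"claw":0.65},
  {"tx":0,"ty":0,"tz":0,"rx":0,"ry":0,"rz":0,"claw":0.7},
  {"tx":0,"ty":0,"tz":0,"rx":0,"ry":0,"rz":0,"claw":0.75},
  {"tx":0,"ty":0,"tz":0,"rx":0,"ry":0,"rz":0,"claw":0.8},
  {"tx":0,"ty":0,"tz":0,"rx":0,"ry":0,"rz":0,"claw":1},
  {"tx":0,"ty":0,"tz":0,"rx":0,"ry":0,"rz":0,"claw":1},
])

```text
t: 7.6
eef_pos: [585.5, -226.9, 178.5]
eef_rot: [-0.0, 0.146, 0.989, 0.0]
force: [-0.3, 0.8, -0.5]
grip_width: 12.2
```

Call:
send_rows([
  {"tx":0,"ty":0,"tz":0,"rx":0,"ry":0,"rz":0,"claw":1},
  {"tx":0,"ty":0,"tz":0,"rx":0,"ry":0,"rz":0,"claw":1},
  {"tx":0,"ty":0,"tz":0,"rx":0,"ry":0,"rz":0,"claw":1},
], newtons=40)

```text
t: 7.9
eef_pos: [585.5, -227.0, 178.5]
eef_rot: [-0.0, 0.146, 0.989, -0.0]
force: [0.1, 0.6, -0.2]
grip_width: 11.8
```

```bash
python3 st.py 585.2 -226.9 179
```

```text
7.9 [-0.24  0.46  0.68  1.79 -0.34  1.01  1.85] [ 585.5 -227.   178.5] [ 0.12  0.56 -0.2 ] [ 0.139 -0.114  0.011] 11.8 [[-0.957, 0.289, -0.0], [0.289, 0.957, -0.0], [0.0, -0.0, -1.0]]
to go, tool axes [ 0.3  0.  -0.5]
```

Call:
send_rows([
  {"tx":0,"ty":0,"tz":-4,"rx":0,"ry":0,"rz":0,"claw":1},
  {"tx":0,"ty":0,"tz":-8,"rx":0,"ry":0,"rz":0,"claw":1},
  {"tx":0,"ty":0,"tz":-16,"rx":0,"ry":0,"rz":0,"claw":1},
  {"tx":0,"ty":0,"tz":-20,"rx":0,"ry":0,"rz":0,"claw":1},
  {"tx":0,"ty":0,"tz":-20,"rx":0,"ry":0,"rz":0,"claw":1},
  {"tx":0,"ty":0,"tz":-20,"rx":0,"ry":0,"rz":0,"claw":1},
  {"tx":0,"ty":0,"tz":-20,"rx":0,"ry":0,"rz":0,"claw":1},
  {"tx":0,"ty":0,"tz":-20,"rx":0,"ry":0,"rz":0,"claw":1},
  {"tx":0,"ty":0,"tz":-10,"rx":0,"ry":0,"rz":0,"claw":1},
  {"tx":0,"ty":0,"tz":-4,"rx":0,"ry":0,"rz":0,"claw":1},
  {"tx":0,"ty":0,"tz":0,"rx":0,"ry":0,"rz":0,"claw":1},
])

```text
t: 9.0
eef_pos: [585.4, -227.0, 320.7]
eef_rot: [0.0, 0.146, 0.989, 0.0]
force: [0.2, -0.8, -6.0]
grip_width: 12.2
```

Call:
send_rows([
  {"tx":0,"ty":0,"tz":0,"rx":0,"ry":0,"rz":-2,"claw":1},
  {"tx":0,"ty":0,"tz":0,"rx":0,"ry":0,"rz":-4,"claw":1},
  {"tx":0,"ty":0,"tz":0,"rx":0,"ry":0,"rz":-4,"claw":1},
  {"tx":0,"ty":0,"tz":0,"rx":0,"ry":0,"rz":-4,"claw":1},
  {"tx":0,"ty":0,"tz":0,"rx":0,"ry":0,"rz":-2.8,"claw":1},
  {"tx":0,"ty":0,"tz":0,"rx":0,"ry":0,"rz":0,"claw":1},
  {"tx":0,"ty":0,"tz":0,"rx":0,"ry":0,"rz":0,"claw":1},
  {"tx":0,"ty":0,"tz":0,"rx":0,"ry":0,"rz":0,"claw":1},
])

```text
t: 9.8
eef_pos: [585.4, -227.0, 320.1]
eef_rot: [-0.0, 0.0, 1.0, -0.0]
force: [-0.6, 0.2, -5.1]
grip_width: 11.8
```

```bash
python3 st.py 589 20 320
python3 - <<'E'
from h import *
s=cams.snapshot("scene")
for k in range(4):
  print(sensors.observe()["force"].round(2)); 
  if k<3: cams.snapshot("top")
e=sensors.observe()["eef_pos"]
print(proj(s,e))
u,v=proj(s,e-[0,0,80]).astype(int)
p=s["pixels"][max(v-90,0):v+90,max(u-70,0):u+80]
a=cv2.resize(p,None,fx=3.3,fy=3.3,interpolation=cv2.INTER_CUBIC);print(max(v-90,0),max(u-70,0))
cv2.imwrite("pics/e.png",a)
E
```

```text
9.8 [-0.26  0.32  0.68  1.62 -0.21  1.27  2.04] [ 585.4 -227.   320.1] [-0.57  0.17 -5.06] [0.073 0.101 0.041] 11.8 [[-1.0, 0.001, -0.001], [0.001, 1.0, -0.0], [0.001, -0.0, -1.0]]
to go, tool axes [-3.40e+00  2.47e+02  1.00e-01]
[-0.26 -0.12 -4.56]
[ 0.13  0.6  -4.12]
[ 0.39  0.68 -5.53]
[-0.12 -0.2  -4.92]
[120.88506517 160.11596696]
96 59
```

View pics/e.png

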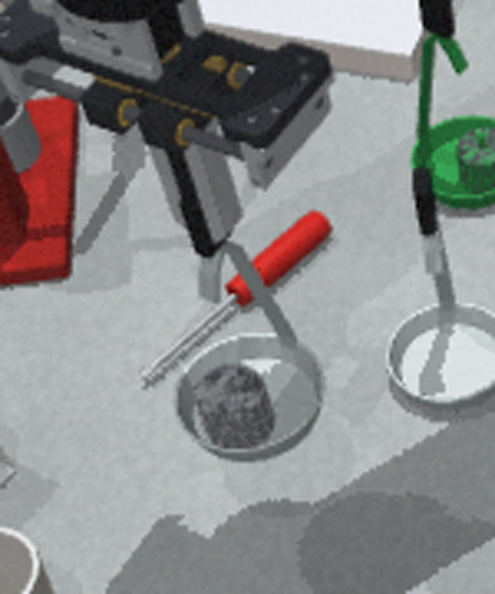

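The pan is held and lifted. In the crop it looks upright, with the dish rim centred at about (250,397) and nothing else disturbed. I'll compare that with the projected pose.

Run:
```python
from h import *
s=cams.snapshot("scene");t=cams.snapshot("top")
e=sensors.observe()["eef_pos"]; o=e+[12,0,-178.5]
for nm,P in (("rimc",(0,0,22)),("neck",(-46,0,20)),("crook",(-12,0,142.8)),("pan",(0,0,0))): print(nm,proj(s,o+P).round(1),proj(t,o+P).round(1))
th=np.linspace(0,2*np.pi,361)
def ext(c,z): 
    q=np.array([proj(c,o+[49*np.cos(a),49*np.sin(a),z]) for a in th]); return np.r_[q.min(0),q.max(0)].round(1)
print(ext(s,22),ext(s,0),ext(t,22))
for c in (s,t):
  for q in("pan","pan_crook"): print(q,[(np.round(x["xy"],1).tolist(),round(x["score"],2)) for x in nets.landmark_of(c,q)])
cv2.imwrite("pics/f.png",np.hstack([cv2.resize(s["pixels"][180:250,100:170],None,fx=5.5,fy=5.5,interpolation=cv2.INTER_CUBIC),cv2.resize(t["pixels"][120:190,330:400],None,fx=5.5,fy=5.5,interpolation=cv2.INTER_CUBIC)]))
```

```text
rimc [134.1 213.9] [368.2 151.2]
neck [145.9 199.2] [369.  167.5]
crook [124.9 172.5] [375.7 143.1]
pan [136.1 219.9] [367.  153.3]
[110.8 196.1 157.1 232.6] [113.2 202.3 158.8 238.5] [350.5 134.2 386.  168.4]
pan [([136.6, 217.2], 0.91), ([255.8, 217.2], 0.69), ([204.0, 144.3], 0.63), ([307.3, 231.7], 0.63)]
pan_crook [([309.0, 190.2], 0.88), ([192.5, 109.9], 0.86), ([254.4, 175.9], 0.85), ([125.9, 172.1], 0.58)]
pan [([385.7, 285.1], 0.84), ([300.5, 232.6], 0.76), ([256.7, 238.8], 0.62)]
pan_crook [([257.6, 240.3], 0.81), ([400.3, 283.3], 0.75)]
```

View pics/f.png

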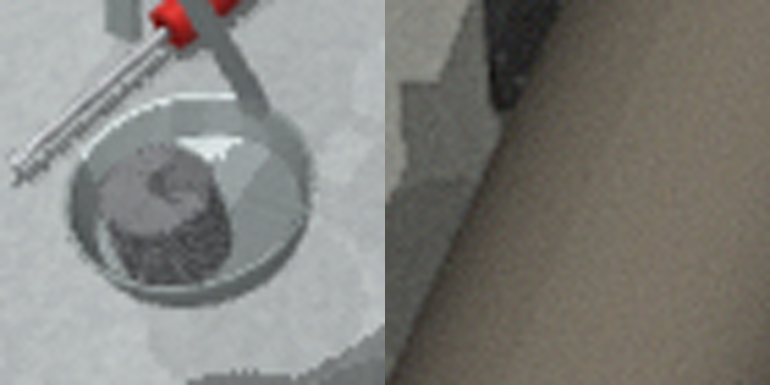

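Prediction and picture agree: the rim is at x 112–157, top 197, so the pan is upright in the grip. Now I'll carry it to the bar and slide it in from the free end, with the crook held above the bar.

Call:
send_rows([
  {"tx":-1.8,"ty":8,"tz":0,"rx":0,"ry":0,"rz":0,"claw":1},
  {"tx":-1.8,"ty":16,"tz":0,"rx":0,"ry":0,"rz":0,"claw":1},
  {"tx":0,"ty":25,"tz":0,"rx":0,"ry":0,"rz":0,"claw":1},
  {"tx":0,"ty":30,"tz":0,"rx":0,"ry":0,"rz":0,"claw":1},
  {"tx":0,"ty":30,"tz":0,"rx":0,"ry":0,"rz":0,"claw":1},
  {"tx":0,"ty":30,"tz":0,"rx":0,"ry":0,"rz":0,"claw":1},
  {"tx":0,"ty":30,"tz":0,"rx":0,"ry":0,"rz":0,"claw":1},
  {"tx":0,"ty":30,"tz":0,"rx":0,"ry":0,"rz":0,"claw":1},
  {"tx":0,"ty":25,"tz":0,"rx":0,"ry":0,"rz":0,"claw":1},
  {"tx":0,"ty":16,"tz":0,"rx":0,"ry":0,"rz":0,"claw":1},
  {"tx":0,"ty":7,"tz":0,"rx":0,"ry":0,"rz":0,"claw":1},
  {"tx":0,"ty":0,"tz":0,"rx":0,"ry":0,"rz":0,"claw":1},
])

```text
t: 11.5
eef_pos: [589.0, 20.4, 320.4]
eef_rot: [-0.0, -0.001, 1.0, -0.0]
force: [-0.4, 0.3, -4.8]
grip_width: 11.4
```

```bash
python3 st.py 589 150.5 320
python3 - <<'E'
from h import *
s=cams.snapshot("scene");t=cams.snapshot("top")
e=sensors.observe()["eef_pos"]; o=e+[12,0,-178.5]
print(proj(s,o+[-12,0,142.8]))
for n,c in (("s",s),("t",t)):
  print([(np.round(x["xy"],1).tolist(),round(x["score"],2)) for x in nets.landmark_of(c,"groove")],[(np.round(x["xy"],1).tolist(),round(x["score"],2)) for x in nets.landmark_of(c,"pan_crook")])
cv2.imwrite("pics/g.png",np.hstack([cv2.resize(s["pixels"][140:290,200:340],None,fx=3,fy=3,interpolation=cv2.INTER_CUBIC),cv2.resize(t["pixels"][120:220,210:310],None,fx=3,fy=4.5,interpolation=cv2.INTER_CUBIC)]))
E
```

```text
11.5 [-0.63  0.23  0.59  1.7  -0.13  1.25  1.56] [589.   20.4 320.4] [-0.38  0.3  -4.81] [-0.104  0.045 -0.067] 11.4 [[-1.0, -0.001, -0.0], [-0.001, 1.0, -0.0], [0.0, -0.0, -1.0]]
to go, tool axes [ -0.2 130.1   0.4]
[235.8581254  214.80461253]
[([303.8, 251.4], 0.93)] [([309.2, 191.2], 0.9), ([252.0, 178.3], 0.79), ([239.3, 212.6], 0.63), ([192.2, 109.3], 0.52)]
[([225.6, 150.0], 0.58)] [([398.4, 284.2], 0.72), ([363.2, 216.0], 0.37)]
```

View pics/g.png

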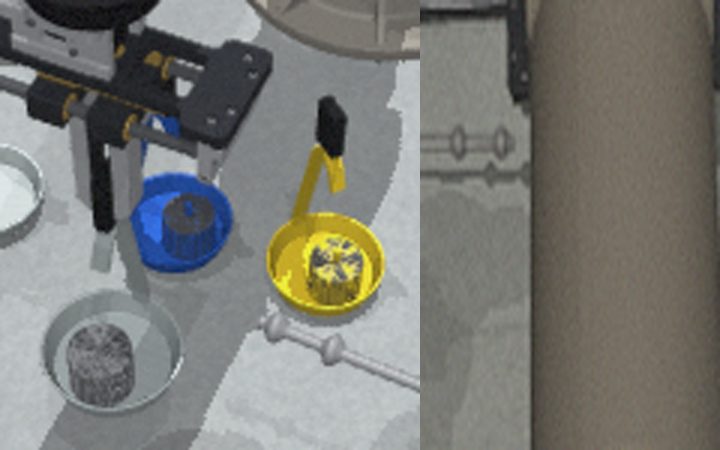

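Call:
send_rows([
  {"tx":0,"ty":5,"tz":0,"rx":0,"ry":0,"rz":0,"claw":1},
  {"tx":0,"ty":12,"tz":0,"rx":0,"ry":0,"rz":0,"claw":1},
  {"tx":0,"ty":14,"tz":0,"rx":0,"ry":0,"rz":0,"claw":1},
  {"tx":0,"ty":14,"tz":0,"rx":0,"ry":0,"rz":0,"claw":1},
  {"tx":0,"ty":14,"tz":0,"rx":0,"ry":0,"rz":0,"claw":1},
  {"tx":0,"ty":14,"tz":0,"rx":0,"ry":0,"rz":0,"claw":1},
  {"tx":0,"ty":14,"tz":0,"rx":0,"ry":0,"rz":0,"claw":1},
  {"tx":0,"ty":14,"tz":0,"rx":0,"ry":0,"rz":0,"claw":1},
  {"tx":0,"ty":14,"tz":0,"rx":0,"ry":0,"rz":0,"claw":1},
  {"tx":0,"ty":10,"tz":0,"rx":0,"ry":0,"rz":0,"claw":1},
  {"tx":0,"ty":5,"tz":0,"rx":0,"ry":0,"rz":0,"claw":1},
  {"tx":0,"ty":0,"tz":0,"rx":0,"ry":0,"rz":0,"claw":1},
])

```text
t: 13.0
eef_pos: [588.9, 150.6, 320.3]
eef_rot: [-0.0, -0.001, 1.0, -0.0]
force: [0.1, -0.2, -4.3]
grip_width: 11.8
```

```bash
python3 st.py 589 150.5 320
python3 - <<'E'
from h import *
s=cams.snapshot("scene");t=cams.snapshot("top")
e=sensors.observe()["eef_pos"]; o=e+[12,0,-178.5]
print(proj(s,o+[-12,0,142.8]),proj(s,[589,150.5,240]),proj(t,[589,150.5,240]))
cv2.imwrite("pics/i.png",np.hstack([cv2.resize(s["pixels"][170:290,240:360],None,fx=4,fy=4,interpolation=cv2.INTER_CUBIC),cv2.resize(t["pixels"][120:200,190:270],None,fx=3.5,fy=6,interpolation=cv2.INTER_CUBIC)]))
E
```

```text
13.0 [-0.78  0.26  0.53  1.66 -0.14  1.26  1.35] [588.9 150.6 320.3] [ 0.13 -0.18 -4.34] [ 0.01   0.034 -0.032] 11.8 [[-1.0, -0.001, -0.0], [-0.001, 1.0, -0.0], [0.0, -0.0, -1.0]]
to go, tool axes [-0.1 -0.1  0.3]
[301.24014364 238.83406287] [300.52067036 252.6216689 ] [229.60562562 151.54552534]
```

View pics/i.png

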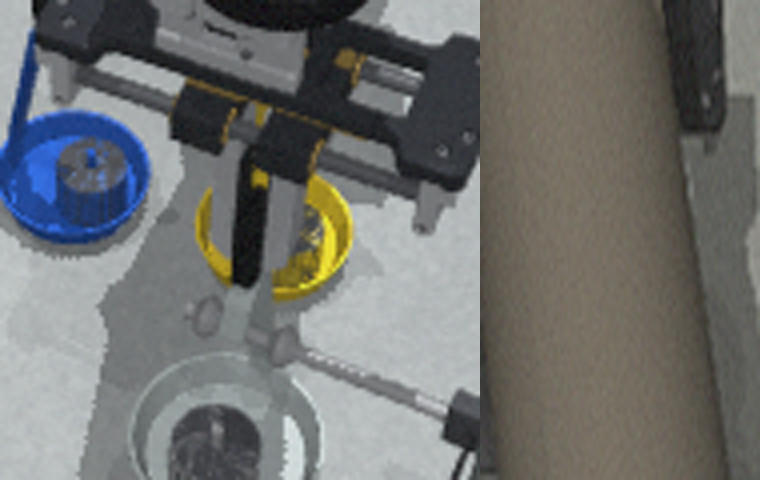

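The lip hangs midway between the collars: lip at (243,315), collars at (208,316) and (283,345). Lowering.

Call:
send_rows([
  {"tx":0,"ty":0,"tz":4,"rx":0,"ry":0,"rz":0,"claw":1},
  {"tx":0,"ty":0,"tz":6,"rx":0,"ry":0,"rz":0,"claw":1},
  {"tx":0,"ty":0,"tz":6,"rx":0,"ry":0,"rz":0,"claw":1},
  {"tx":0,"ty":0,"tz":6,"rx":0,"ry":0,"rz":0,"claw":1},
  {"tx":0,"ty":0,"tz":6,"rx":0,"ry":0,"rz":0,"claw":1},
  {"tx":0,"ty":0,"tz":4,"rx":0,"ry":0,"rz":0,"claw":1},
  {"tx":0,"ty":0,"tz":2,"rx":0,"ry":0,"rz":0,"claw":1},
  {"tx":0,"ty":0,"tz":2,"rx":0,"ry":0,"rz":0,"claw":1},
  {"tx":0,"ty":0,"tz":2,"rx":0,"ry":0,"rz":0,"claw":1},
  {"tx":0,"ty":0,"tz":0,"rx":0,"ry":0,"rz":0,"claw":1},
])

```text
t: 14.1
eef_pos: [588.9, 150.0, 282.3]
eef_rot: [-0.0, -0.0, 1.0, -0.0]
force: [-0.9, 0.6, -5.2]
grip_width: 11.9
```

Call:
send_rows([
  {"tx":0,"ty":0,"tz":2,"rx":0,"ry":0,"rz":0,"claw":1},
  {"tx":0,"ty":0,"tz":2,"rx":0,"ry":0,"rz":0,"claw":1},
  {"tx":0,"ty":0,"tz":2,"rx":0,"ry":0,"rz":0,"claw":1},
  {"tx":0,"ty":0,"tz":2,"rx":0,"ry":0,"rz":0,"claw":1},
  {"tx":0,"ty":0,"tz":2,"rx":0,"ry":0,"rz":0,"claw":1},
  {"tx":0,"ty":0,"tz":2,"rx":0,"ry":0,"rz":0,"claw":1},
  {"tx":0,"ty":0,"tz":2,"rx":0,"ry":0,"rz":0,"claw":1},
  {"tx":0,"ty":0,"tz":2,"rx":0,"ry":0,"rz":0,"claw":1},
  {"tx":0,"ty":0,"tz":2,"rx":0,"ry":0,"rz":0,"claw":1},
  {"tx":0,"ty":0,"tz":0,"rx":0,"ry":0,"rz":0,"claw":1},
  {"tx":0,"ty":0,"tz":0,"rx":0,"ry":0,"rz":0,"claw":1},
])

```text
t: 15.2
eef_pos: [588.8, 149.9, 264.4]
eef_rot: [-0.0, -0.0, 1.0, -0.0]
force: [-1.9, 0.3, -3.8]
grip_width: 11.8
```

```bash
cat > av.py <<'E'
from h import *
F=[];T=[]
for k in range(8):
    o=sensors.observe();F.append(o["force"]);T.append(o["ft_torque"]);c=cams.snapshot("scene")
print(round(o["t"],1),o["eef_pos"].round(1),np.mean(F,0).round(2),np.mean(T,0).round(3),np.std(F,0).round(2))
e=o["eef_pos"];print(proj(c,e+[0,0,-35.7]).round(1))
print([(np.round(x["xy"],1).tolist(),round(x["score"],2)) for x in nets.landmark_of(c,"groove")])
cv2.imwrite("pics/last.png",cv2.resize(c["pixels"][170:300,230:370],None,fx=4,fy=4,interpolation=cv2.INTER_CUBIC))
E
python3 av.py
```

```text
15.6 [588.9 150.  264.5] [-1.49 -0.15 -3.88] [ 0.01   0.496 -0.017] [0.59 0.4  0.28]
[300.  255.7]
[([299.3, 255.6], 0.95)]
```

Call:
send_rows([
  {"tx":0.5,"ty":0,"tz":0,"rx":0,"ry":0,"rz":0,"claw":1},
  {"tx":0.5,"ty":0,"tz":0,"rx":0,"ry":0,"rz":0,"claw":1},
  {"tx":0.5,"ty":0,"tz":0,"rx":0,"ry":0,"rz":0,"claw":1},
  {"tx":0,"ty":0,"tz":0,"rx":0,"ry":0,"rz":0,"claw":1},
  {"tx":0,"ty":0,"tz":0,"rx":0,"ry":0,"rz":0,"claw":1},
])

```text
t: 16.15
eef_pos: [587.6, 150.0, 264.6]
eef_rot: [0.0, -0.0, 1.0, 0.0]
force: [0.0, -0.0, -3.7]
grip_width: 12.0
```

```bash
python3 av.py
```

```text
16.5 [587.5 149.9 264.5] [ 1.12  0.3  -3.69] [ 0.035 -0.288  0.009] [0.54 0.69 0.46]
[300.2 255.1]
[([300.5, 257.6], 0.81)]
```

Call:
send_rows([
  {"tx":-0.6,"ty":0,"tz":1,"rx":0,"ry":0,"rz":0,"claw":1},
  {"tx":0,"ty":0,"tz":3,"rx":0,"ry":0,"rz":0,"claw":1},
  {"tx":0,"ty":0,"tz":4,"rx":0,"ry":0,"rz":0,"claw":1},
  {"tx":0,"ty":0,"tz":4,"rx":0,"ry":0,"rz":0,"claw":1},
  {"tx":0,"ty":0,"tz":4,"rx":0,"ry":0,"rz":0,"claw":1},
  {"tx":0,"ty":0,"tz":4,"rx":0,"ry":0,"rz":0,"claw":1},
  {"tx":0,"ty":0,"tz":4,"rx":0,"ry":0,"rz":0,"claw":1},
  {"tx":0,"ty":0,"tz":3,"rx":0,"ry":0,"rz":0,"claw":1},
  {"tx":0,"ty":0,"tz":2,"rx":0,"ry":0,"rz":0,"claw":1},
  {"tx":0,"ty":0,"tz":1,"rx":0,"ry":0,"rz":0,"claw":1},
  {"tx":0,"ty":0,"tz":0,"rx":0,"ry":0,"rz":0,"claw":1},
  {"tx":0,"ty":0,"tz":0,"rx":0,"ry":0,"rz":0,"claw":1},
])

```text
t: 17.8
eef_pos: [587.9, 150.0, 234.5]
eef_rot: [-0.0, -0.0, 1.0, 0.0]
force: [-3.7, -0.0, -1.1]
grip_width: 11.4
```

```bash
python3 av.py
```

```text
18.1 [588.  149.9 234.5] [-4.14 -0.35 -1.5 ] [0.006 1.167 0.006] [0.44 0.37 0.44]
[299.3 263.7]
[([301.0, 262.8], 0.75)]
```

Call:
send_rows([
  {"tx":0.3,"ty":0,"tz":0,"rx":0,"ry":0,"rz":0,"claw":1},
  {"tx":0.2,"ty":0,"tz":0,"rx":0,"ry":0,"rz":0,"claw":1},
  {"tx":0,"ty":0,"tz":0,"rx":0,"ry":0,"rz":0,"claw":1},
  {"tx":0,"ty":0,"tz":0,"rx":0,"ry":0,"rz":0,"claw":1},
])

```text
t: 18.65
eef_pos: [587.8, 149.9, 234.6]
eef_rot: [0.0, -0.0, 1.0, 0.0]
force: [-1.3, -0.0, -1.2]
grip_width: 11.8
```

```bash
python3 av.py
```

```text
19.0 [587.7 150.  234.6] [-0.77 -0.07 -1.41] [ 0.015  0.247 -0.03 ] [0.69 0.53 0.51]
[299.4 263.6]
[]
```

View pics/last.png

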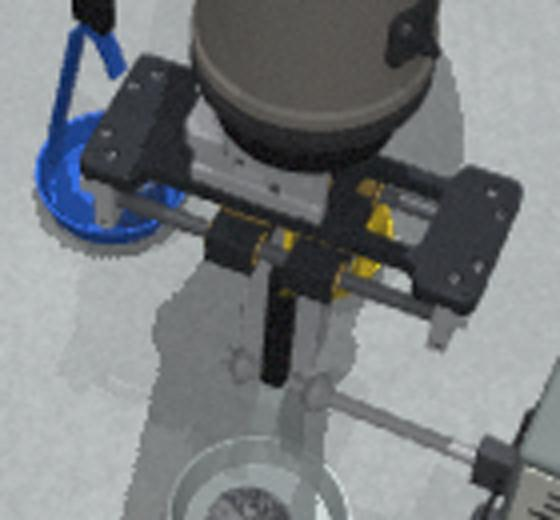

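Picture: the crook is seated between the collars at (240,365) and (318,390), and the spring carries about 70% of the load. Next I'll lower further and tilt the pan about the bar to its free-hanging 7°, so nothing swings on release.

Call:
send_rows([
  {"tx":0.1,"ty":0,"tz":2,"rx":0,"ry":0,"rz":0,"claw":1},
  {"tx":0,"ty":0,"tz":3,"rx":0,"ry":0,"rz":0,"claw":1},
  {"tx":0,"ty":0,"tz":3,"rx":0,"ry":0,"rz":0,"claw":1},
  {"tx":0,"ty":0,"tz":2,"rx":0,"ry":0,"rz":0,"claw":1},
  {"tx":0,"ty":0,"tz":0,"rx":0,"ry":0,"rz":0,"claw":1},
  {"tx":-0.62,"ty":0,"tz":0,"rx":0,"ry":1,"rz":0,"claw":1},
  {"tx":-0.62,"ty":0,"tz":0,"rx":0,"ry":1,"rz":0,"claw":1},
  {"tx":-0.62,"ty":0,"tz":0,"rx":0,"ry":1,"rz":0,"claw":1},
  {"tx":0,"ty":0,"tz":0,"rx":0,"ry":0,"rz":0,"claw":1},
  {"tx":0,"ty":0,"tz":0,"rx":0,"ry":0,"rz":0,"claw":1},
])

```text
t: 20.1
eef_pos: [589.4, 150.0, 224.2]
eef_rot: [-0.026, -0.0, 1.0, -0.0]
force: [1.5, 0.5, -0.8]
grip_width: 11.7
```

```bash
python3 av.py
```

```text
20.4 [589.3 149.9 224.5] [ 2.6   0.1  -0.35] [ 0.072 -0.779 -0.024] [0.64 0.38 0.46]
[298.8 267. ]
[([298.3, 267.7], 0.77), ([297.5, 267.2], 0.64)]
```

Call:
send_rows([
  {"tx":-0.4,"ty":0,"tz":0,"rx":0,"ry":0,"rz":0,"claw":1},
  {"tx":-0.62,"ty":0,"tz":0,"rx":0,"ry":1,"rz":0,"claw":1},
  {"tx":-0.62,"ty":0,"tz":0,"rx":0,"ry":1,"rz":0,"claw":1},
  {"tx":-0.62,"ty":0,"tz":1,"rx":0,"ry":1,"rz":0,"claw":1},
  {"tx":-0.62,"ty":0,"tz":1,"rx":0,"ry":1,"rz":0,"claw":1},
  {"tx":0,"ty":0,"tz":1,"rx":0,"ry":0,"rz":0,"claw":1},
  {"tx":0,"ty":0,"tz":1,"rx":0,"ry":0,"rz":0,"claw":1},
  {"tx":0,"ty":0,"tz":0,"rx":0,"ry":0,"rz":0,"claw":1},
  {"tx":0,"ty":0,"tz":0,"rx":0,"ry":0,"rz":0,"claw":1},
])

```text
t: 21.45
eef_pos: [591.8, 149.9, 220.4]
eef_rot: [-0.061, -0.0, 0.998, 0.0]
force: [2.2, -0.3, -0.1]
grip_width: 11.9
```

```bash
python3 av.py
```

```text
21.8 [591.8 149.9 220.4] [ 2.96 -0.11 -0.24] [ 0.025 -0.855 -0.015] [0.49 0.3  0.51]
[298.2 269.1]
[([299.8, 268.0], 0.72)]
```

Call:
send_rows([
  {"tx":-0.4,"ty":0,"tz":0.5,"rx":0,"ry":0,"rz":0,"claw":1},
  {"tx":0,"ty":0,"tz":1,"rx":0,"ry":0,"rz":0,"claw":1},
  {"tx":0,"ty":0,"tz":1,"rx":0,"ry":0,"rz":0,"claw":1},
  {"tx":0,"ty":0,"tz":0,"rx":0,"ry":0,"rz":0,"claw":1},
  {"tx":0,"ty":0,"tz":0,"rx":0,"ry":0,"rz":0,"claw":1},
])

```text
t: 22.4
eef_pos: [591.8, 150.0, 217.7]
eef_rot: [-0.061, -0.0, 0.998, -0.0]
force: [2.8, 0.2, -0.6]
grip_width: 11.6
```

```bash
python3 av.py; python3 av.py
```

```text
22.8 [591.8 149.9 217.8] [ 2.94  0.12 -0.05] [ 0.024 -0.888 -0.008] [0.48 0.32 0.39]
[298.1 269.8]
[([300.6, 268.8], 0.84)]
23.2 [591.8 149.9 217.7] [ 2.79 -0.12  0.31] [ 0.029 -0.902 -0.036] [0.53 0.23 0.45]
[298.1 269.8]
[([300.8, 268.6], 0.94)]
```

Call:
send_rows([
  {"tx":-0.2,"ty":0,"tz":0,"rx":0,"ry":0,"rz":0,"claw":1},
  {"tx":-0.2,"ty":0,"tz":0,"rx":0,"ry":0,"rz":0,"claw":1},
  {"tx":0,"ty":0,"tz":0,"rx":0,"ry":0,"rz":0,"claw":1},
  {"tx":0,"ty":0,"tz":0,"rx":0,"ry":0,"rz":0,"claw":1},
])

```text
t: 23.7
eef_pos: [592.0, 149.9, 217.5]
eef_rot: [-0.061, -0.0, 0.998, -0.0]
force: [-0.1, -0.2, 0.4]
grip_width: 11.7
```

```bash
python3 av.py; python3 av.py
```

```text
24.1 [592.  149.9 217.6] [-0.05  0.22  0.09] [ 0.038 -0.077 -0.011] [0.54 0.63 0.29]
[298.1 269.9]
[([300.0, 265.7], 0.6)]
24.5 [592.1 150.  217.6] [-1.17  0.06  0.13] [0.016 0.254 0.018] [0.43 0.16 0.63]
[298.1 269.9]
[([299.7, 267.7], 0.93)]
```

Call:
send_rows([
  {"tx":0.05,"ty":0,"tz":0,"rx":0,"ry":0,"rz":0,"claw":1},
  {"tx":0,"ty":0,"tz":0,"rx":0,"ry":0,"rz":0,"claw":1},
  {"tx":0,"ty":0,"tz":0,"rx":0,"ry":0,"rz":0,"claw":1},
], newtons=12)

```text
t: 24.9
eef_pos: [592.1, 149.9, 217.7]
eef_rot: [-0.061, -0.0, 0.998, -0.0]
force: [-2.0, -0.5, -1.5]
grip_width: 11.8
```

Call:
send_rows([
  {"tx":0,"ty":0,"tz":0,"rx":0,"ry":0,"rz":0,"claw":1},
  {"tx":0,"ty":0,"tz":0,"rx":0,"ry":0,"rz":0,"claw":1},
  {"tx":0,"ty":0,"tz":0,"rx":0,"ry":0,"rz":0,"claw":1},
  {"tx":0,"ty":0,"tz":0,"rx":0,"ry":0,"rz":0,"claw":1},
  {"tx":0,"ty":0,"tz":0,"rx":0,"ry":0,"rz":0,"claw":1},
], newtons=3)

```text
t: 25.4
eef_pos: [592.2, 149.9, 217.7]
eef_rot: [-0.061, -0.0, 0.998, -0.0]
force: [-2.0, 0.4, 0.5]
grip_width: 12.2
```

```bash
python3 av.py; python3 av.py
```

```text
25.8 [592.2 149.9 217.7] [-1.1  -0.04  0.31] [-0.016  0.144 -0.001] [0.7  0.41 0.22]
[298.1 270. ]
[([298.1, 266.7], 0.84)]
26.2 [592.2 149.9 217.7] [-0.91 -0.38  0.09] [-0.049  0.092  0.002] [0.5  0.72 0.33]
[298.1 269.9]
[([297.3, 267.1], 0.77)]
```

Call:
send_rows([
  {"tx":0.1,"ty":0,"tz":0,"rx":0,"ry":0,"rz":0,"claw":0.85},
  {"tx":0,"ty":0,"tz":0,"rx":0,"ry":0,"rz":0,"claw":0.8},
  {"tx":0,"ty":0,"tz":0,"rx":0,"ry":0,"rz":0,"claw":0.78},
  {"tx":0,"ty":0,"tz":0,"rx":0,"ry":0,"rz":0,"claw":0.77},
  {"tx":0,"ty":0,"tz":0,"rx":0,"ry":0,"rz":0,"claw":0.76},
  {"tx":0,"ty":0,"tz":0,"rx":0,"ry":0,"rz":0,"claw":0.75},
  {"tx":0,"ty":0,"tz":0,"rx":0,"ry":0,"rz":0,"claw":0.745},
  {"tx":0,"ty":0,"tz":0,"rx":0,"ry":0,"rz":0,"claw":0.74},
  {"tx":0,"ty":0,"tz":0,"rx":0,"ry":0,"rz":0,"claw":0.735},
  {"tx":0,"ty":0,"tz":0,"rx":0,"ry":0,"rz":0,"claw":0.73},
  {"tx":0,"ty":0,"tz":0,"rx":0,"ry":0,"rz":0,"claw":0.72},
  {"tx":0,"ty":0,"tz":0,"rx":0,"ry":0,"rz":0,"claw":0.71},
])

```text
t: 27.5
eef_pos: [592.1, 150.0, 217.7]
eef_rot: [-0.061, -0.0, 0.998, -0.0]
force: [-0.7, 0.2, -0.3]
grip_width: 13.3
```

```bash
python3 av.py;python3 st.py 0 0 0 | head -1
```

```text
27.9 [592.  150.  217.7] [0.02 0.06 0.06] [ 0.013 -0.095 -0.001] [0.55 0.36 0.32]
[298.1 269.9]
[([297.3, 267.5], 0.66)]
27.95 [-0.7   0.43  0.49  1.69 -0.24  1.21  1.44] [592.  150.  217.7] [0.47 0.16 0.87] [ 0.064 -0.098 -0.021] 13.7 [[-0.993, -0.0, -0.122], [-0.0, 1.0, -0.0], [0.122, -0.0, -0.993]]
```

View pics/last.png

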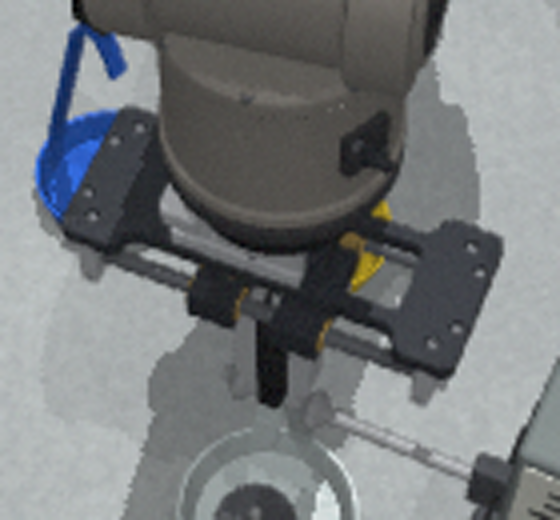

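The pan now hangs by itself in the groove, with the tab at (270,365) between the collars. I'll open slowly and retreat along the tool axis.

Call:
send_rows([
  {"tx":0,"ty":0,"tz":0,"rx":0,"ry":0,"rz":0,"claw":0.69},
  {"tx":0,"ty":0,"tz":0,"rx":0,"ry":0,"rz":0,"claw":0.67},
  {"tx":0,"ty":0,"tz":0,"rx":0,"ry":0,"rz":0,"claw":0.65},
  {"tx":0,"ty":0,"tz":0,"rx":0,"ry":0,"rz":0,"claw":0.6},
  {"tx":0,"ty":0,"tz":0,"rx":0,"ry":0,"rz":0,"claw":0.5},
  {"tx":0,"ty":0,"tz":0,"rx":0,"ry":0,"rz":0,"claw":0.4},
  {"tx":0,"ty":0,"tz":0,"rx":0,"ry":0,"rz":0,"claw":0.3},
  {"tx":0,"ty":0,"tz":0,"rx":0,"ry":0,"rz":0,"claw":0.2},
  {"tx":0,"ty":0,"tz":0,"rx":0,"ry":0,"rz":0,"claw":0.2},
  {"tx":0,"ty":0,"tz":0,"rx":0,"ry":0,"rz":0,"claw":0.2},
])

```text
t: 28.95
eef_pos: [592.0, 150.0, 217.7]
eef_rot: [-0.061, -0.0, 0.998, -0.0]
force: [0.0, 0.3, 0.3]
grip_width: 37.8
```

Call:
send_rows([
  {"tx":0,"ty":0,"tz":-2,"rx":0,"ry":0,"rz":0,"claw":0.2},
  {"tx":0,"ty":0,"tz":-4,"rx":0,"ry":0,"rz":0,"claw":0.2},
  {"tx":0,"ty":0,"tz":-8,"rx":0,"ry":0,"rz":0,"claw":0.2},
  {"tx":0,"ty":0,"tz":-10,"rx":0,"ry":0,"rz":0,"claw":0.2},
  {"tx":0,"ty":0,"tz":-12,"rx":0,"ry":0,"rz":0,"claw":0.2},
  {"tx":0,"ty":0,"tz":-16,"rx":0,"ry":0,"rz":0,"claw":0.2},
  {"tx":0,"ty":0,"tz":-20,"rx":0,"ry":0,"rz":0,"claw":0.2},
  {"tx":0,"ty":0,"tz":-20,"rx":0,"ry":0,"rz":0,"claw":0.2},
  {"tx":0,"ty":0,"tz":-20,"rx":0,"ry":0,"rz":0,"claw":0.2},
  {"tx":0,"ty":0,"tz":-20,"rx":0,"ry":0,"rz":0,"claw":0.2},
  {"tx":0,"ty":0,"tz":-10,"rx":0,"ry":0,"rz":0,"claw":0.2},
  {"tx":0,"ty":0,"tz":0,"rx":0,"ry":0,"rz":0,"claw":0.2},
])

```text
t: 30.15
eef_pos: [610.0, 149.9, 360.2]
eef_rot: [-0.06, -0.0, 0.998, 0.0]
force: [0.7, -0.1, -0.2]
grip_width: 37.9
```

Call:
send_rows([
  {"tx":0,"ty":0,"tz":0,"rx":0,"ry":0,"rz":0,"claw":0.2},
  {"tx":0,"ty":0,"tz":0,"rx":0,"ry":0,"rz":0,"claw":0.2},
  {"tx":0,"ty":0,"tz":0,"rx":0,"ry":0,"rz":0,"claw":0.2},
  {"tx":0,"ty":0,"tz":0,"rx":0,"ry":0,"rz":0,"claw":0.2},
  {"tx":0,"ty":0,"tz":0,"rx":0,"ry":0,"rz":0,"claw":0.2},
  {"tx":0,"ty":0,"tz":0,"rx":0,"ry":0,"rz":0,"claw":0.2},
  {"tx":0,"ty":0,"tz":0,"rx":0,"ry":0,"rz":0,"claw":0.2},
  {"tx":0,"ty":0,"tz":0,"rx":0,"ry":0,"rz":0,"claw":0.2},
  {"tx":0,"ty":0,"tz":0,"rx":0,"ry":0,"rz":0,"claw":0.2},
  {"tx":0,"ty":0,"tz":0,"rx":0,"ry":0,"rz":0,"claw":0.2},
])

```text
t: 31.15
eef_pos: [609.4, 149.9, 358.6]
eef_rot: [-0.061, -0.0, 0.998, -0.0]
force: [0.3, 0.4, -0.0]
grip_width: 37.3
```

Run:
```python
from h import *
P=[]
for k in range(14):
    c=cams.snapshot("scene");P.append(c["pixels"][250:320,255:330].astype(int))
print([round(float(np.abs(cv2.GaussianBlur((p-P[-1]).astype(np.float32),(5,5),0)).max()),1) for p in P])
print(sensors.observe()["t"],proj(c,[589,150,182]),sensors.observe()["eef_pos"])
for q in("groove","pan_crook"):print(q,[(np.round(x["xy"],1).tolist(),round(x["score"],2)) for x in nets.landmark_of(c,q)])
cv2.imwrite("pics/z.png",cv2.resize(c["pixels"][170:320,220:370],None,fx=4,fy=4,interpolation=cv2.INTER_CUBIC))
```

```text
[4.6, 4.3, 5.0, 4.7, 4.8, 5.3, 4.9, 4.9, 4.8, 4.7, 4.9, 4.2, 4.2, 0.0]
31.85 [298.71813156 268.67261672] [609.38378277 149.95354695 358.6445145 ]
groove [([298.2, 268.2], 0.64)]
pan_crook [([307.5, 191.2], 0.95), ([253.4, 178.4], 0.8), ([193.0, 112.2], 0.79), ([299.3, 267.9], 0.56)]
```

View pics/z.png

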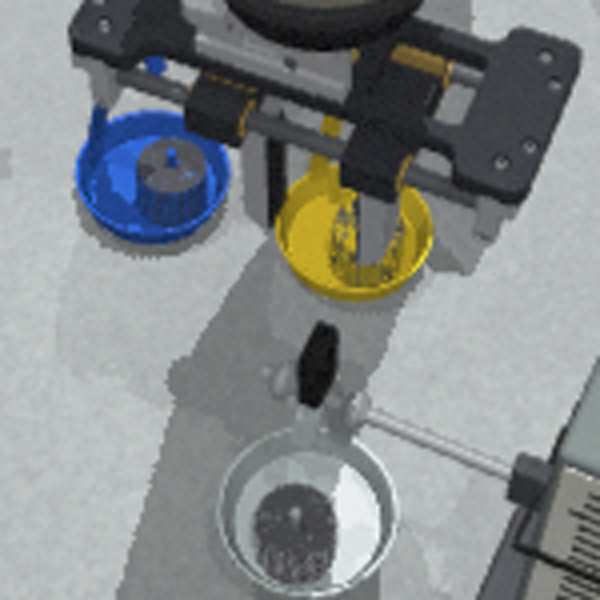

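The pan hangs still in the groove: tab at (318,365), collars at (282,378) and (355,408). Frame-to-frame differences are at noise level and the gripper is clear. I'm handing it in.

```bash
python3 -c "
from rig import ticket
print(ticket.job_done())"
```

```text
the job is handed in; nothing more can be done
None
```

The loaded pan is hanging on the scale, its crook in the groove between the two collars, and I handed the job in at about 32 s of the 72 s allowed. No verdict came back, so this rests on my own checks.

**What I did:**
- I pinched the silver loaded pan by its black tab and slid the crook over the bar from the free end.
- Still holding it, I lowered it until the wrist force was about 0 N. I then tilted the pan 7° about the bar to its free-hanging angle, eased the grip to 3 N, opened slowly and backed off upward.

**Last checks:**
- **Position:** the trained networks put the groove at (298,268) and the crook at (299,268) in the scene camera. Both match the predicted (299,269).
- **Load:** the arm is down about 58 mm, worked out from the tool height before release. That agrees with the pan's weight of about 4.9 N.
- **Rest:** 14 frames over 0.7 s differed only by image noise, and the wrist force was at noise level.
- **Clearance:** the last picture shows the gripper clear of the pan and scale.

**Uncertain or off:**
- **Sideways force:** while I was seating the crook it briefly reached about 4 N, because the crook was up to about 1 mm off centre. I corrected that before letting go; the combined push on the arm was about 5 N by my estimate, against the 14 N limit.
- **Speeds at release:** I did not measure the pan's or the arm's speed at that moment.
- **Empty pan:** I did not measure it again at the end. It stood in its place in the picture after the lift, and I did not go near it after that.

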